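# Strip the tube mixer for disinfection

### The job

Strip the tube mixer for disinfection: work its tight rubber cup head off the stem by twisting it back and forth while drawing it up, then lift the steel drip plate straight up off its two pins without cocking it. Set both down gently in the steel tray, side by side on its floor, the head upright on its hub and the plate flat with its rim up. The mixer is light and must stay standing on the bench where it is; leave the tube rack, dropper bottle and slide box alone.

Things in the scene. Friction and masses are not known exactly. Their poses are not given: they have to be found in the camera images.
- mixer: Compact grey tube mixer (vortex mixer), 150 mm (its x) by 116 mm (its y), about 1.35 kg, loose on four rubber feet. Origin: centre of its underside, on the bench; z up, -x is the front with the black control panel. Flat deck 90 mm up. Two steel locating pins (6 mm dia, 13 mm tall) stand on the deck at x = -42 and +42 mm, y = 0.
- stem_top (a point): Top centre of the mixer's upright steel stem (hidden in the head at first), on the mixer's origin axis, 125 mm above the bench. Stem 22 mm dia with four sprung jaws that grip the head's bore; it does not turn. Below it a rubber boot, 30 mm dia, from the deck (90 mm) to 112 mm.
- head_mid (a point): Centre, half-way up, of the black rubber cup head, 40 mm tall, 80 g, z up: upper part 48 mm dia (the top 21 mm), hub 40 mm dia below, dished top. At first pushed fully on, foot on the boot, this point 132 mm above the bench. Bore 24 mm dia, 15 mm deep: the grip ends after rising about 9 mm, clear of the stem after 13 mm.
- head_foot (a point): Centre of the head's underside (20 mm below its centre). The head is a tight friction fit, about 20 N of rubbing in any direction at 12 mm radius: a straight pull lifts the mixer before the head slips. While it turns, a few newtons draw it up, if it rises much less than its bore travels round (1.5 to 2.5 mm per stroke of 1 rad is good).
- plate_mid (a point): Centre, half-way up, of the steel drip plate: shallow dish 110 mm (its x) by 60 mm (its y), 16 mm tall, rim 3 mm thick, floor 4 mm, 120 g, z up. It lies on the deck, long side along the mixer's x, boot through its 35.5 mm centre hole, pins through 7.5 mm holes. Clear of the pins after rising 13 mm, of the stem after 35 mm.
- plate_rim (a point): Centre of the plate at the height of its rim's top (8 mm above its centre; the stem stands 19 mm higher). The plate can be taken across its 60 mm width at mid-length, the fingers straddling boot and stem. It cannot come off before the head, whose hub overhangs its centre hole.
- tray_in (a point): Centre of the inner floor of the open stainless tray (fixed), 3 mm above the bench; inside 182 mm (its x) by 252 mm (its y), walls 4 mm thick, rim 21 mm above the bench, z up.
- dropper: Amber dropper bottle, 32 mm dia, 75 mm tall, loose; origin at the centre of its underside. Bystander.
- tubes: Teal rack with four capped blood tubes, 44 by 150 mm, 86 mm tall, loose; origin at the centre of its underside. Bystander.
- slidebox: White and blue box of microscope slides, 50 by 78 by 30 mm, loose; origin at the centre of its underside. Bystander.

How it is judged:
On the way, in this order (a step that is already met when the one before it is completed fails the run):
1. the head is twisted one way on its stem (more than 7 degrees) (angle between the x axis of head_mid and the x axis of mixer, either way round above 0.12 rad and z of head_mid in the frame of mixer below 0.142 m).
2. and twisted back again while still on the stem (angle between the x axis of head_mid and the x axis of mixer, either way round below 0.06 rad and z of head_mid in the frame of mixer below 0.144 m).
3. the head is off the stem (z of head_mid in the frame of mixer above 0.146 m).
4. the drip plate is lifted clear of its pins (z of plate_mid in the frame of mixer above 0.113 m).
At the end, for the whole second after the job is handed in: Head and drip plate both rest inside the tray on its floor (within 3.5 mm), the head upright (within 0.1 rad), the plate flat with its rim up (within 0.06 rad); the mixer stands level on the bench within 40 mm of its starting place; head and plate are at rest (x of head_mid in the frame of tray_in between -0.091 and 0.091 m and y of head_mid in the frame of tray_in between -0.126 and 0.126 m and z of head_mid in the frame of tray_in between 0.014 and 0.0235 m and angle between head_mid's own z axis and vertical below 0.1 rad and x of plate_mid in the frame of tray_in between -0.091 and 0.091 m and y of plate_mid in the frame of tray_in between -0.126 and 0.126 m and z of plate_mid in the frame of tray_in between 0.003 and 0.0115 m and angle between plate_mid's own z axis and vertical below 0.06 rad and angle between mixer's own z axis and vertical below 0.05 rad and height (world z) of mixer below 0.005 m and distance of mixer from where it was at the start of the episode below 0.04 m and linear speed of each of head, plate below 0.02 m/s); the robot touches nothing.
It fails at once if the mixer is pulled up off the bench (more than 10 mm) or tipped (more than 0.12 rad) (height (world z) of mixer above 0.01 m or angle between mixer's own z axis and vertical above 0.12 rad).
It fails at once if the mixer is dragged more than 40 mm (distance of mixer from where it was at the start of the episode above 0.04 m).
It fails at once if the plate is cocked (more than 0.15 rad) while on its pins (angle between plate_mid's own z axis and vertical above 0.15 rad and z of plate_mid in the frame of mixer below 0.112 m and horizontal distance between plate_mid and mixer below 0.03 m).
It fails at once if the head or the plate is dropped (falls free faster than 0.6 m/s) ((linear speed of head above 0.6 m/s and contact force between the fingers and head below 0.05 N) or (linear speed of plate above 0.6 m/s and contact force between the fingers and plate below 0.05 N)).
It fails at once if the tube rack, dropper bottle or slide box is pushed more than 30 mm or tipped (distance of any of dropper, tubes, slidebox from where it was at the start of the episode above 0.03 m or angle between any of dropper, tubes, slidebox's own z axis and vertical above 0.3 rad).
It also fails if it takes over 69 s, if anything falls off the work surface, if the arm or the gripper's body presses on something with over 40 N, if the wrist force passes 120 N, or if a joint passes its speed limit or range.

### The arm

A 7-joint arm with a two-finger parallel gripper is mounted at the origin on the work surface. World frame = base frame: x ahead of the robot, y to its left, z up, the work surface at z = 0. Lengths are in m, angles in rad, forces in N, time in s.
With the tool pointing down it reaches from about 0.35 to 0.9 m from the base axis. Payload 7.2 kg.
Tool frame: the origin (TCP) lies midway between the tips of the shut fingers; the grasp point (between the pads) lies 19 mm behind it (pinch_z is the z of the grasp point in the tool frame, in m); z points along the fingers, y is the line along which they close (so a half turn about z gives the same grasp; the last joint's range is limited). The gripper opens to 85 mm and grips with 20 to 120 N. Pads are 22 mm wide; open, the fingers measure 114 mm over their backs; the gripper's body (76 mm by 85 mm) begins 54 mm behind the grasp point. The pads swing forward as they close: fully open they stand 13 mm farther back than shut.
Start: joints at [1.092, 0.411, -0.013, 1.596, 0.006, 1.134, -0.082], TCP at [0.25, -0.573, 0.231] pointing down, gripper open.
Joint ranges: [-2.95, 2.95], [-0.29, 1.99], [-1.47, 1.44], [0.14, 2.54], [-1.03, 4.17], [0.13, 1.85], [-2.86, 2.86]. Speed limits (rad/s): [2.39, 2.39, 3.01, 3.01, 3.14, 3.14, 3.14].

### API

Orientations are given as a unit quaternion [w, x, y, z].
In Python, from rig import read_state, get_image, camera_model, finish_job, pinch_z gives the robot as it stands.
- The arm moves only by the tool drive_tool, never from a script. Its argument "motion" is one flat list of numbers, 7 for each row, row after row: the closure, from 0 (fully open) to 1 (shut), then the shift along the tool's x, y, z each as a share of 0.08 m, from -1 to 1, then the turn, a rotation vector about the tool's x, y, z each as a share of 45 degrees, from -1 to 1. In form: [jaw, dx, dy, dz, ax, ay, az, jaw, dx, dy, dz, ax, ay, az, ...]. A call has 1 to 20 rows; each row is the pose to reach, as a shift and turn from the pose commanded when the call began, along the tool's axes at that moment; what a row does not reach only later rows make up. A row lasts 1/8 s, in which the tool goes at most 62.5 mm and 10.7 degrees, less where a joint would pass 70% of its speed; a pose out of reach is approached as far as the arm can. A call with a number of a shift or a turn outside -1 to 1 is refused whole. A call with a gripper value outside its range is refused whole. The fingers move at their own pace and stop on an object; "grip_force" is the grip in N (left out, the last holds). Time passes only in rows, so rows that repeat a pose let the fingers close. It gives the time, the measured TCP pose, the force, the opening and the grip force at its end, in the units of the state.
- read_state(): the state, without advancing time (a new reading comes with each control period).
- get_image(name): name is "scene" or "top" or "wrist"; returns the picture (400x640x3 uint8, red, green, blue); there is no depth.
- camera_model(name): a dict with "mtx" (3x3 intrinsics, pixels), "k1" (the pictures are not rectified: a ray, as slopes to the right and down, at radius r is drawn at 1 + k1 r^2 times it, then the intrinsics apply), "extrinsics" (4x4, takes a point from camera to world coordinates). Camera axes: x right, y down, z forward; pixel columns grow to the right and rows downward; lengths in m; the calibration is good to about 2 mm. A picture is of the moment at which its call begins: read the wrist's pose just before it. camera_model takes no time and is no camera call; for the wrist camera it gives the pose at the moment of the call.
- finish_job(): hands the job in; it is judged then, once.
The state is a dict: "t": time; "joint_pos": joint angles; "qd": joint speeds; "joint_torque": joint torques, N m; "ee_pos": TCP position; "tool_rot": TCP orientation; "wrist_force": force on the tool from outside, world axes, zero at the start; "wrist_torque": the same for the moment, N m; "opening": finger opening in m; "gripper_force": force on a finger pad.
Only numpy, scipy, OpenCV 4.12 (cv2) and the standard library are available. Lean on these libraries where they do the work, as an engineer would, in place of code of your own. Each camera call takes 0.05 s, during which the arm holds its last target. There are 200 camera calls.

## Working session

There is one attempt and no reset: what is moved stays moved. The work goes in short steps, Python scripts to look and compute and a tool call to move; the robot and the scene stay as the last step left them, time stands still between calls to the robot, and variables do not carry over. Pictures are saved under pics/ and viewed, at most 10 in all, crops included, and the job is handed in when it is done.

Besides the shell and the picture viewer there is one more tool, called after "Emit:" as name(argument=value, ...), one argument or row to a line, values as JSON. drive_tool: Moves the arm, as the interface text tells. Shift numbers are shares of 0.08 m and turn numbers shares of 45 degrees, none past 1 either way. Its arguments: {"type":"object","properties":{"motion":{"type":"array","items":{"type":"number"}},"grip_force":{"type":"number"}},"required":["motion"]}

```bash
mkdir -p pics; ls; python3 - <<'E'
from rig import *
import cv2
s=read_state(); print(s, pinch_z)
for n in("scene","top"):
    im=get_image(n); cv2.imwrite(f"pics/{n}0.png",im[:,:,::-1])
    m=camera_model(n); print(n,m)
E
```

```text
pics
{'t': 0.0, 'joint_pos': array([ 1.0918069 ,  0.41190842, -0.01272041,  1.59706642,  0.00559251,
        1.13427719, -0.08223102]), 'qd': array([ 0.00028336, -0.00113882, -0.00198629, -0.00093804,  0.00146061,
       -0.00202466, -0.00155286]), 'joint_torque': array([ 2.01570157e-05, -6.00629926e+01,  6.81987796e-01, -2.99414831e+01,
        1.37567008e-02,  1.07658963e-02, -1.13854765e-05]), 'ee_pos': array([ 0.24935137, -0.57255815,  0.23043855]), 'tool_rot': array([-7.82480783e-04,  9.78980414e-01,  2.03952666e-01, -2.16687544e-04]), 'wrist_force': array([-0.2584345 , -0.68874505, -0.90992208]), 'wrist_torque': array([-0.02551911, -0.02174262,  0.01535458]), 'gripper_force': 0.0, 'opening': 0.08521860160523659} -0.0187
scene {'mtx': array([[450.80819599,   0.        , 317.41386414],
       [  0.        , 450.80819599, 200.10467912],
       [  0.        ,   0.        ,   1.        ]]), 'k1': -0.11582175524192803, 'extrinsics': array([[ 3.79881228e-01,  5.10473407e-01, -7.71431885e-01,
         1.35282919e+00],
       [ 9.25034795e-01, -2.08788574e-01,  3.17360928e-01,
        -2.86242944e-01],
       [ 9.38150705e-04, -8.34160795e-01, -5.51520523e-01,
         6.00440086e-01],
       [ 0.00000000e+00,  0.00000000e+00,  0.00000000e+00,
         1.00000000e+00]])}
top {'mtx': array([[491.61773743,   0.        , 324.17095848],
       [  0.        , 491.61773743, 197.06910204],
       [  0.        ,   0.        ,   1.        ]]), 'k1': -0.06523196736230448, 'extrinsics': array([[ 0.11406538, -0.97187645,  0.20602244,  0.42119833],
       [-0.99347264, -0.1118145 ,  0.022575  , -0.00785394],
       [ 0.00109618, -0.20725269, -0.97828683,  1.07442965],
       [ 0.        ,  0.        ,  0.        ,  1.        ]])}
```

View pics/scene0.png

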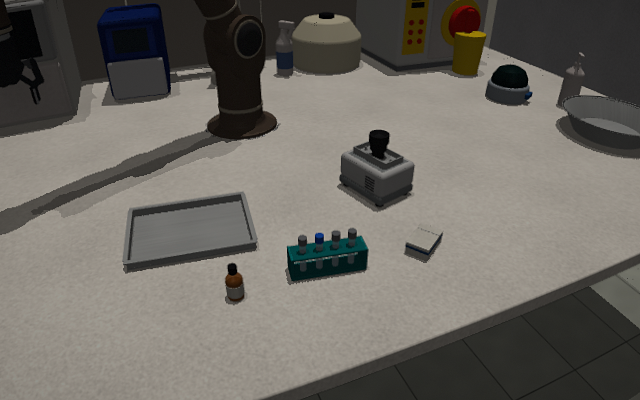

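View pics/top0.png

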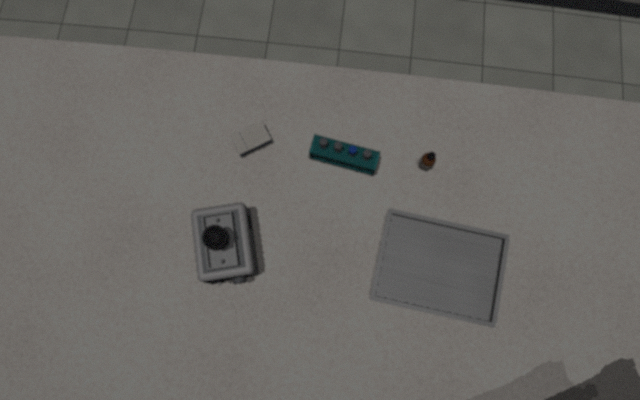

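The scene view shows the mixer at (378,165) with the head at (379,142). In the top view the mixer is at (224,243), the head at (215,237), and the tray corners are about (390,211), (508,235), (494,324) and (371,299).

```bash
cat > h.py <<'E'
import numpy as np, cv2
from rig import *
from scipy.spatial.transform import Rotation as R
def rays(n,px,m=None):
    m=m or camera_model(n); px=np.asarray(px,float).reshape(-1,2)
    K=m["mtx"]; d=(px-[K[0,2],K[1,2]])/[K[0,0],K[1,1]]; u=d.copy()
    for _ in range(20): u=d/(1+m["k1"]*(u**2).sum(1,keepdims=True))
    E=m["extrinsics"]; v=np.c_[u,np.ones(len(u))]@E[:3,:3].T
    return E[:3,3],v/np.linalg.norm(v,axis=1,keepdims=True)
def plane(n,px,z,m=None):
    o,v=rays(n,px,m); return o+v*((z-o[2])/v[:,2:3])
def tri(A):  # list of (o,v)
    M=sum(np.eye(3)-np.outer(v,v) for o,v in A); b=sum((np.eye(3)-np.outer(v,v))@o for o,v in A)
    p=np.linalg.solve(M,b); return p,[np.linalg.norm(np.cross(v,p-o)) for o,v in A]
def proj(n,P,m=None):
    m=m or camera_model(n); E=m["extrinsics"]; c=(np.atleast_2d(P)-E[:3,3])@E[:3,:3]; u=c[:,:2]/c[:,2:]
    u=u*(1+m["k1"]*(u**2).sum(1,keepdims=True)); return u*m["mtx"][0,0]+m["mtx"][:2,2]
def tcp():
    s=read_state(); q=s["tool_rot"]; return s,R.from_quat([q[1],q[2],q[3],q[0]])
def delta(p,yaw):
    """shift in tool axes /0.08 and turn /45deg to reach TCP p pointing down, finger line (tool y) at world yaw"""
    s,r=tcp(); y=np.array([np.cos(yaw),np.sin(yaw),0]); best=None
    for sg in(1,-1):
        y1=y*sg; T=R.from_matrix(np.c_[np.cross(y1,[0,0,-1]),y1,[0,0,-1]])
        v=(r.inv()*T).as_rotvec()
        if best is None or np.linalg.norm(v)<np.linalg.norm(best): best=v
    return r.inv().apply(np.array(p)-s["ee_pos"])/0.08, best/(np.pi/4)
E
python3 - <<'E'
from h import *
t=cv2.imread("pics/top0.png"); g=cv2.cvtColor(t,6)
s=cv2.cvtColor(cv2.imread("pics/scene0.png"),6)
def blob(g,x0,y0,x1,y1,th):
    m=(g[y0:y1,x0:x1]<th).astype(np.uint8); n,l,st,c=cv2.connectedComponentsWithStats(m)
    k=1+st[1:,4].argmax(); return c[k]+[x0,y0],st[k]+[x0,y0,0,0,0]
print(blob(g,195,215,240,260,50),blob(s,365,125,395,165,50))
ct=blob(g,195,215,240,260,50)[0]; cs=blob(s,365,125,395,165,50)[0]
# head
A=[(rays("top",[ct])[0],rays("top",[ct])[1][0]),(rays("scene",[cs])[0],rays("scene",[cs])[1][0])]
print("head",tri(A))
c=plane("top",[(390,211),(508,235),(494,324),(371,299)],0.021); print(c,c.mean(0))
print("rack",plane("top",[(345,154)],.05),"drop",plane("top",[(428,160)],.04),"box",plane("top",[(255,138)],.03))
mx=plane("top",[(193,212),(245,204),(254,276),(202,282)],0.09); print("mixer",mx,mx.mean(0))
E
```

```text
(array([216.09581882, 237.58536585]), array([202, 225,  29,  25, 574])) (array([378.4125, 146.7875]), array([365, 130,  30,  35, 640]))
head (array([0.51757662, 0.21521108, 0.11631982]), [np.float64(0.0007239170584857459), np.float64(0.0007239170584855864)])
[[ 0.62860539 -0.12966967  0.021     ]
 [ 0.60493285 -0.3907052   0.021     ]
 [ 0.41286205 -0.36935353  0.021     ]
 [ 0.43638859 -0.10650868  0.021     ]] [ 0.52069722 -0.24905927  0.021     ]
rack [[ 0.73709792 -0.01824801  0.05      ]] drop [[ 0.74765524 -0.20077327  0.04      ]] box [[0.75745157 0.18508305 0.03      ]]
mixer [[0.56691316 0.27750929 0.09      ]
 [0.59563339 0.17396797 0.09      ]
 [0.45347991 0.13497425 0.09      ]
 [0.42952592 0.23619942 0.09      ]] [0.5113881  0.20566273 0.09      ]
```

Emit:
drive_tool(
  motion=[0,0.45,-0.48,-0.15,0,0,0,0,0.9,-0.95,-0.3,0,0,0],
  grip_force=40,
)

```text
t: 0.35
ee_pos: [0.2852, -0.4732, 0.2547]
tool_rot: [-0.001, 0.979, 0.203, -0.0]
wrist_force: [1.4, 0.5, 0.9]
opening: 0.0852
gripper_force: 0.0
```

Emit:
drive_tool(
  motion=[0,0.45,-0.48,-0.15,0,0,0,0,0.9,-0.95,-0.3,0,0,0],
)

```text
t: 0.6
ee_pos: [0.3212, -0.3743, 0.2794]
tool_rot: [-0.0, 0.979, 0.204, -0.0]
wrist_force: [0.9, -0.3, -0.2]
opening: 0.0854
gripper_force: 0.0
```

Emit:
drive_tool(
  motion=[0,0.45,-0.48,-0.15,0,0,0,0,0.9,-0.95,-0.3,0,0,0,0,0.9,-0.95,-0.3,0,0,0],
)

```text
t: 0.98
ee_pos: [0.3584, -0.2743, 0.3043]
tool_rot: [0.0, 0.978, 0.207, 0.001]
wrist_force: [-0.1, -0.4, 0.3]
opening: 0.0856
gripper_force: 0.0
```

```bash
python3 - <<'E'
from h import *
s,r=tcp(); m=camera_model("wrist"); im=get_image("wrist"); cv2.imwrite("pics/w0.png",im[:,:,::-1]); np.save("pics/w0.npy",m,allow_pickle=True)
print(s["t"],s["ee_pos"],s["joint_pos"]); print(m); print((m["extrinsics"][:3,3]-s["ee_pos"]))
print(delta([.5165,.212,.30],.28+np.pi/2))
E
```

```text
0.975 [ 0.35842523 -0.27428769  0.30431381] [ 0.7403258   0.05915293 -0.20286949  1.87825302  0.01213189  1.20356465
 -0.61991978]
{'mtx': array([[315.86878069,   0.        , 320.13897249],
       [  0.        , 315.86878069, 196.00522496],
       [  0.        ,   0.        ,   1.        ]]), 'k1': -0.04724969472750818, 'extrinsics': array([[ 0.40494266, -0.87763923, -0.25645825,  0.42484447],
       [-0.91434105, -0.38826656, -0.11501963, -0.24339071],
       [ 0.00137158,  0.28106666, -0.95968727,  0.44685753],
       [ 0.        ,  0.        ,  0.        ,  1.        ]])}
[0.06641924 0.03089699 0.14254372]
(array([ 4.2811965 , -4.7879467 ,  0.04293178]), array([ 0.00121602, -0.00049491,  0.17105046]))
```

Emit:
drive_tool(
  motion=[0,0.43,-0.48,0,0,0,0,0,0.86,-0.96,0,0,0,0],
)

```text
t: 1.27
ee_pos: [0.3886, -0.1803, 0.3027]
tool_rot: [-0.0, 0.979, 0.202, -0.0]
wrist_force: [0.8, 0.8, 0.2]
opening: 0.0853
gripper_force: 0.0
```

Emit:
drive_tool(
  motion=[0,0.43,-0.48,0,0,0,0,0,0.86,-0.96,0,0,0,0],
)

```text
t: 1.52
ee_pos: [0.4215, -0.082, 0.3028]
tool_rot: [0.0, 0.979, 0.203, -0.0]
wrist_force: [0.6, -0.0, -0.3]
opening: 0.0856
gripper_force: 0.0
```

Emit:
drive_tool(
  motion=[0,0.43,-0.48,0,0,0,0,0,0.86,-0.96,0,0,0,0],
)

```text
t: 1.78
ee_pos: [0.4543, 0.0157, 0.3028]
tool_rot: [0.0, 0.979, 0.203, -0.0]
wrist_force: [1.9, -0.4, -0.1]
opening: 0.0852
gripper_force: 0.0
```

Emit:
drive_tool(
  motion=[0,0.43,-0.48,0,0,0,0.17,0,0.86,-0.96,0,0,0,0.17,0,0.86,-0.96,0,0,0,0.17,0,0.86,-0.96,0,0,0,0.17],
)

```text
t: 2.28
ee_pos: [0.4863, 0.1121, 0.3024]
tool_rot: [0.0, 0.991, 0.137, -0.001]
wrist_force: [0.4, -0.0, -0.1]
opening: 0.0852
gripper_force: 0.0
```

```bash
python3 - <<'E'
from h import *
s,r=tcp(); m=camera_model("wrist"); im=get_image("wrist"); cv2.imwrite("pics/w1.png",im[:,:,::-1]); np.save("pics/w1.npy",m,allow_pickle=True)
print(s["t"],s["ee_pos"],s["joint_pos"])
E
```

```text
2.275 [0.48631209 0.11210638 0.3023836 ] [ 0.19650933  0.18954422 -0.59834776  1.76105047  0.11299007  1.22728066
 -1.72678836]
```

View pics/w1.png

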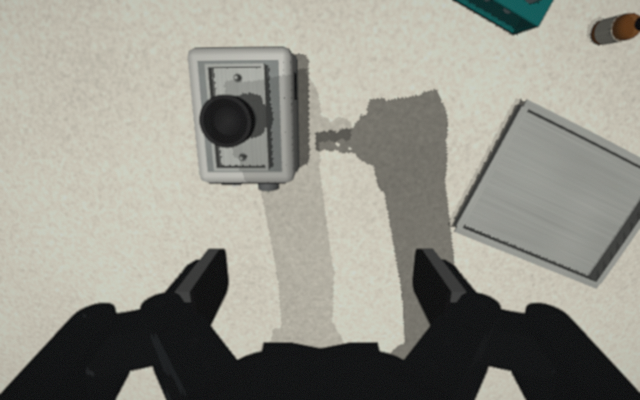

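Wrist view: head disc at (227,120), pins at (237,77) and (243,157). The mixer's x axis runs nearly up the picture.

Emit:
drive_tool(
  motion=[0,0.15,-0.5,0,0,0,0,0,0.3,-1,0,0,0,0,0,0.3,-1,0,0,0,0,0,0.3,-1,0,0,0,0],
)

```text
t: 2.82
ee_pos: [0.4877, 0.1953, 0.3031]
tool_rot: [0.001, 0.991, 0.137, -0.0]
wrist_force: [-0.1, -0.1, 0.6]
opening: 0.0854
gripper_force: 0.0
```

```bash
python3 - <<'E'
from h import *
s,r=tcp(); m=camera_model("wrist"); im=get_image("wrist"); cv2.imwrite("pics/w2.png",im[:,:,::-1]); np.save("pics/w2.npy",m,allow_pickle=True)
print(s["t"],s["ee_pos"],s["joint_pos"])
print(proj("wrist",[[.5165,.212,.152],[.5165,.212,.09]],m))
E
```

```text
2.825 [0.48774665 0.19526812 0.30306825] [ 0.05962513  0.24684703 -0.64289044  1.70202813  0.15631969  1.2451063
 -1.91478811]
[[312.42235313 149.08734945]
 [313.63809732 141.31872379]]
```

View pics/w2.png

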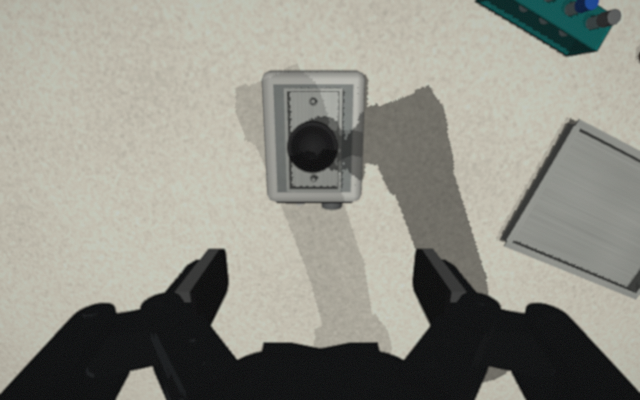

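Second wrist view: head at (313,146), pins at (313,101) and (314,178); the tray is at right.

```bash
python3 - <<'E'
from h import *
M=[np.load(f"pics/w{i}.npy",allow_pickle=True).item() for i in(1,2)]
I=[cv2.cvtColor(cv2.imread(f"pics/w{i}.png"),6) for i in(1,2)]
def head(g,c):
    x,y=c; 
    sub=g[y-40:y+40,x-40:x+40]; out=[]
    for th in(30,40,50,60):
        n,l,st,ce=cv2.connectedComponentsWithStats((sub<th).astype(np.uint8)); k=l[40,40]
        if k==0: continue
        cn=max(cv2.findContours((l==k).astype(np.uint8),0,1)[0],key=cv2.contourArea)
        cc,rr=cv2.minEnclosingCircle(cn); out.append((th,st[k,4],np.round([cc[0]+x-40,cc[1]+y-40,rr],1),np.round(ce[k]+[x-40,y-40],1)))
    return out
for g,c in zip(I,[(227,120),(313,146)]): print(*head(g,c),sep="\n")
def pin(g,c):
    x,y=c; s=g[y-6:y+7,x-6:x+7].astype(float); b=np.median(s); w=np.clip(b-s-15,0,None); yy,xx=np.mgrid[-6:7,-6:7]
    return np.array([x+(w*xx).sum()/w.sum(), y+(w*yy).sum()/w.sum()])
P=[[pin(g,c) for c in cs] for g,cs in zip(I,[[(237,77),(243,157)],[(313,101),(314,178)]])]; print(P)
for k in(0,1): print("pin",tri([(rays("wrist",[P[i][k]],M[i])[0],rays("wrist",[P[i][k]],M[i])[1][0]) for i in(0,1)]), [plane("wrist",[P[i][k]],.10,M[i])[0] for i in (0,1)])
big=np.hstack([cv2.resize(cv2.imread(f"pics/w{i+1}.png")[y-50:y+50,x-40:x+40],None,fx=5,fy=5,interpolation=cv2.INTER_CUBIC) for i,(x,y) in enumerate([(235,120),(313,140)])]); cv2.imwrite("pics/c1.png",big)
E
```

```text
(50, np.int32(2203), array([227.5, 119.9,  27.6]), array([227.5, 120.1]))
(60, np.int32(2274), array([227.2, 118.8,  29.1]), array([227.6, 120.1]))
(50, np.int32(1986), array([312.1, 146.3,  26. ]), array([312.6, 146.3]))
(60, np.int32(2048), array([312.2, 146.2,  26.7]), array([312.8, 146.2]))
[[array([238.17650602,  77.82891566]), array([243.03343849, 156.24100946])], [array([313.21843003, 100.72013652]), array([313.53736655, 175.39768683])]]
pin (array([0.55829953, 0.22405722, 0.09087367]), [np.float64(0.00023084686463810942), np.float64(0.00023084686463819578)]) [array([0.55803385, 0.22172449, 0.1       ]), array([0.5585146 , 0.22386611, 0.1       ])]
pin (array([0.47777973, 0.20169222, 0.08914548]), [np.float64(0.0008851659438168636), np.float64(0.0008851659438169995)]) [array([0.47930991, 0.19963966, 0.1       ]), array([0.48110011, 0.20216538, 0.1       ])]
```

View pics/c1.png

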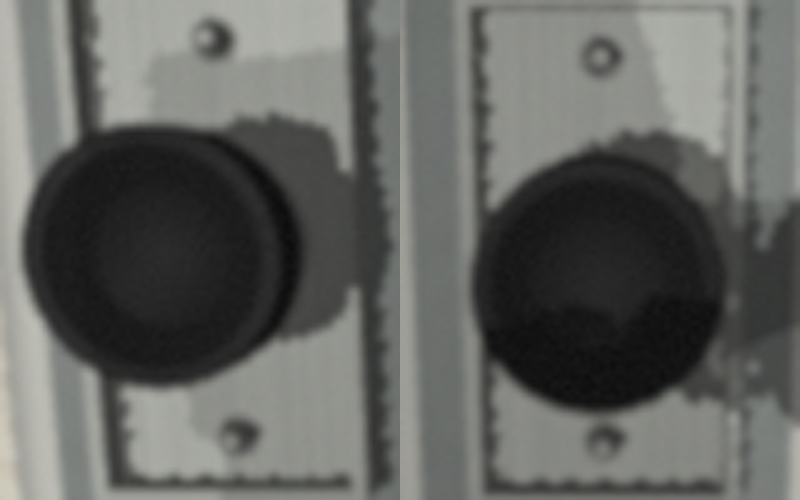

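The crop shows the pin tops and the rim of the head's top clearly: in w1 the pins are at (238.4,78) and (242,158) and the head at (225.4,121). In w2 the pins are at (313.4,101.6) and (313.4,178.6) and the head at (312.7,146.2).

```bash
python3 - <<'E'
from h import *
M=[np.load(f"pics/w{i}.npy",allow_pickle=True).item() for i in(1,2)]
pts={"pinF":[(238.4,78),(313.4,101.6)],"pinR":[(242,158),(313.4,178.6)],"head":[(225.4,121),(312.7,146.2)]}
o={}
for k,v in pts.items():
    A=[(rays("wrist",[p],m)[0],rays("wrist",[p],m)[1][0]) for p,m in zip(v,M)]
    z=.152 if k=="head" else .103
    o[k]=plane("wrist",[v[1]],z,M[1])[0]; print(k,tri(A),[plane("wrist",[p],z,m)[0].round(4) for p,m in zip(v,M)])
d=o["pinF"]-o["pinR"]; print(np.linalg.norm(d),np.arctan2(d[1],d[0]),(o["pinF"]+o["pinR"])/2)
yaw=np.arctan2(d[1],d[0])
c=np.array([o["head"][0],o["head"][1],.123]); print(delta(c,yaw+np.pi/2))
E
```

```text
pinF (array([0.5578297 , 0.2236058 , 0.09161566]), [np.float64(0.00013005504156286002), np.float64(0.00013005504156304463)]) [array([0.5579, 0.2207, 0.103 ]), array([0.5577, 0.2234, 0.103 ])]
pinR (array([0.47631787, 0.20114775, 0.09576477]), [np.float64(0.00020402047822937932), np.float64(0.00020402047822937924)]) [array([0.4778, 0.1998, 0.103 ]), array([0.4782, 0.2015, 0.103 ])]
head (array([0.51846845, 0.2124349 , 0.15011272]), [np.float64(0.0004305912577013126), np.float64(0.0004305912577012902)]) [array([0.5183, 0.2119, 0.152 ]), array([0.5192, 0.2125, 0.152 ])]
0.08246102167118449 0.26900463679520875 [0.51795899 0.21242822 0.103     ]
(array([ 0.43714402, -0.10584366,  2.25102493]), array([0.0016129 , 0.00051634, 0.00701381]))
```

Emit:
drive_tool(
  motion=[0,0.22,-0.05,0.4,0,0,0,0,0.43,-0.1,0.8,0,0,0,0,0.43,-0.1,0.8,0,0,0],
)

```text
t: 3.25
ee_pos: [0.518, 0.2121, 0.2369]
tool_rot: [0.001, 0.991, 0.137, -0.002]
wrist_force: [0.1, 0.3, -0.3]
opening: 0.0859
gripper_force: 0.0
```

Emit:
drive_tool(
  motion=[0,0,0,0.4,0,0,0,0,0,0,0.8,0,0,0,0,0,0,0.8,0,0,0,0,0,0,0.8,0,0,0],
)

```text
t: 3.75
ee_pos: [0.5191, 0.2143, 0.1772]
tool_rot: [-0.0, 0.99, 0.138, 0.001]
wrist_force: [-0.3, -0.4, 0.8]
opening: 0.0855
gripper_force: 0.0
```

```bash
python3 - <<'E'
from h import *
s,r=tcp(); m=camera_model("wrist"); im=get_image("wrist"); cv2.imwrite("pics/w3.png",im[:,:,::-1])
print(s["t"],s["ee_pos"],s["joint_pos"],s["wrist_force"]); print(delta([.5185,.2125,.119],.27+np.pi/2))
E
```

```text
3.75 [0.51907411 0.21427049 0.17724171] [-0.01365345  0.42534679 -0.60626462  1.78602804  0.28119024  1.01524363
 -2.02206757] [-0.27573397 -0.39454441  0.77012736]
(array([-0.01726789,  0.02219414,  0.72946389]), array([-5.54324308e-05, -3.45860448e-03,  8.46282169e-03]))
```

View pics/w3.png

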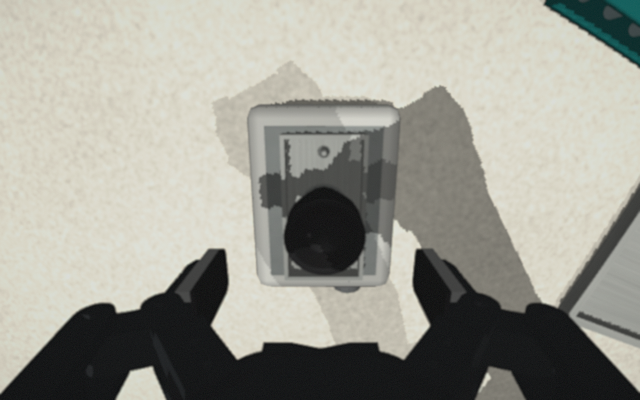

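The head (324,235) is centred between the open fingers, so I'll descend and close.

Emit:
drive_tool(
  motion=[0,-0.01,0.01,0.2,0,0,0,0,-0.01,0.01,0.4,0,0,0,0,-0.01,0.01,0.6,0,0,0,0,-0.01,0.01,0.73,0,0,0,0,-0.01,0.01,0.73,0,0,0],
  grip_force=60,
)

```text
t: 4.42
ee_pos: [0.5171, 0.2133, 0.1157]
tool_rot: [0.0, 0.99, 0.138, -0.001]
wrist_force: [-0.2, 0.2, 0.5]
opening: 0.0857
gripper_force: 0.0
```

Emit:
drive_tool(
  motion=[1,0,0,0,0,0,0,1,0,0,0,0,0,0,1,0,0,0,0,0,0,1,0,0,0,0,0,0,1,0,0,0,0,0,0,1,0,0,0,0,0,0,1,0,0,0,0,0,0,1,0,0,0,0,0,0],
)

```text
t: 5.42
ee_pos: [0.5185, 0.2122, 0.1175]
tool_rot: [0.001, 0.99, 0.138, 0.001]
wrist_force: [2.0, -5.7, 4.3]
opening: 0.0467
gripper_force: 61.9
```

```bash
python3 - <<'E'
from h import *
s,r=tcp(); print(s["t"],s["ee_pos"],s["wrist_force"],s["wrist_torque"],s["opening"],s["gripper_force"])
E
```

```text
5.425 [0.51853736 0.21222832 0.11746351] [ 2.02544099 -5.71608513  4.34517445] [-1.1855786  -0.22398624  0.0457029 ] 0.0467268021534947 61.90423250198364
```

Emit:
drive_tool(
  motion=[1,0,0,-0.001,0,0,0.12,1,0,0,-0.003,0,0,0.24,1,0,0,-0.006,0,0,0.36,1,0,0,-0.009,0,0,0.48,1,0,0,-0.012,0,0,0.6],
)

```text
t: 6.05
ee_pos: [0.5184, 0.2121, 0.1178]
tool_rot: [0.001, 0.995, -0.099, 0.001]
wrist_force: [2.4, -4.3, -1.7]
opening: 0.0466
gripper_force: 61.7
```

```bash
python3 - <<'E'
from h import *
s,r=tcp(); print(s["t"],s["ee_pos"],s["wrist_force"],s["wrist_torque"],s["opening"],s["gripper_force"],s["joint_pos"][6]); print(r.apply([1,0,0]))
E
```

```text
6.05 [0.51840681 0.21208663 0.11777315] [ 2.38464399 -4.25981019 -1.71086296] [-1.02706875 -0.57712802  0.17697635] 0.04658547351613895 61.68342590332031 -2.4825039857067774
[ 0.98050256 -0.19650295  0.0011494 ]
```

Emit:
drive_tool(
  motion=[1,0,0,0,0,0,-0.12,1,0,0,-0.003,0,0,-0.24,1,0,0,-0.006,0,0,-0.36,1,0,0,-0.009,0,0,-0.48,1,0,0,-0.012,0,0,-0.57,1,0,0,-0.014,0,0,-0.63,1,0,0,-0.017,0,0,-0.75,1,0,0,-0.02,0,0,-0.87],
)

```text
t: 7.05
ee_pos: [0.518, 0.2125, 0.1189]
tool_rot: [0.0, 0.97, 0.243, -0.0]
wrist_force: [2.8, -2.3, -4.8]
opening: 0.0466
gripper_force: 62.2
```

Emit:
drive_tool(
  motion=[1,0,0,0,0,0,0.12,1,0,0,-0.003,0,0,0.24,1,0,0,-0.006,0,0,0.36,1,0,0,-0.009,0,0,0.48,1,0,0,-0.012,0,0,0.6,1,0,0,-0.015,0,0,0.72,1,0,0,-0.018,0,0,0.84],
)

```text
t: 7.92
ee_pos: [0.5179, 0.2123, 0.1204]
tool_rot: [0.001, 0.996, -0.087, 0.0]
wrist_force: [3.0, -2.5, -4.2]
opening: 0.047
gripper_force: 62.2
```

```bash
python3 - <<'E'
from h import *
s,r=tcp(); im=get_image("scene");m=im[90:220,320:440,::-1]; cv2.imwrite("pics/s1.png",cv2.resize(m,None,fx=4,fy=4,interpolation=2))
print(s["t"],s["ee_pos"],s["wrist_force"],s["wrist_torque"],s["opening"],s["gripper_force"],s["joint_pos"][6]); print(r.apply([1,0,0]))
E
```

```text
7.925 [0.51793234 0.21227993 0.12036963] [ 2.96450534 -2.50489019 -4.21166691] [-0.87208881 -0.67191972  0.20937177] 0.046956130041649835 62.226094007492065 -2.4595784260921865
[ 9.84917360e-01 -1.73025349e-01  1.50445398e-04]
```

View pics/s1.png

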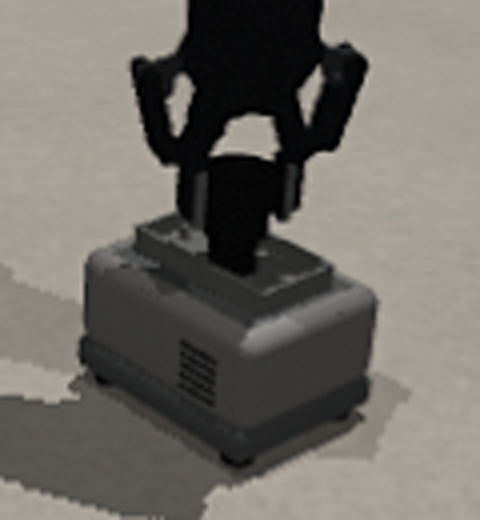

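The mixer is standing level and the head is rising with the twists, under about 4–5 N of pull. I'll keep stroking.

Emit:
drive_tool(
  motion=[1,0,0,0,0,0,-0.12,1,0,0,-0.003,0,0,-0.24,1,0,0,-0.006,0,0,-0.36,1,0,0,-0.009,0,0,-0.48,1,0,0,-0.012,0,0,-0.6,1,0,0,-0.015,0,0,-0.72,1,0,0,-0.018,0,0,-0.84,1,0,0,-0.019,0,0,-0.72,1,0,0,-0.022,0,0,-0.6,1,0,0,-0.025,0,0,-0.48,1,0,0,-0.028,0,0,-0.36,1,0,0,-0.031,0,0,-0.24,1,0,0,-0.034,0,0,-0.12,1,0,0,-0.037,0,0,0],
)

```text
t: 9.72
ee_pos: [0.5179, 0.2124, 0.1234]
tool_rot: [0.001, 0.996, -0.086, 0.0]
wrist_force: [2.0, -4.1, -3.5]
opening: 0.0466
gripper_force: 62.3
```

Emit:
drive_tool(
  motion=[1,0,0,0,0,0,-0.12,1,0,0,-0.003,0,0,-0.24,1,0,0,-0.006,0,0,-0.36,1,0,0,-0.009,0,0,-0.48,1,0,0,-0.012,0,0,-0.6,1,0,0,-0.015,0,0,-0.72,1,0,0,-0.018,0,0,-0.84,1,0,0,-0.019,0,0,-0.72,1,0,0,-0.022,0,0,-0.6,1,0,0,-0.025,0,0,-0.48,1,0,0,-0.028,0,0,-0.36,1,0,0,-0.031,0,0,-0.24,1,0,0,-0.034,0,0,-0.12,1,0,0,-0.037,0,0,0],
)

```text
t: 11.48
ee_pos: [0.5181, 0.2121, 0.1268]
tool_rot: [0.001, 0.996, -0.086, 0.0]
wrist_force: [1.8, -5.7, 0.3]
opening: 0.0465
gripper_force: 62.7
```

Emit:
drive_tool(
  motion=[1,0,0,0,0,0,-0.11,1,0,0,-0.004,0,0,-0.22,1,0,0,-0.01,0,0,-0.33,1,0,0,-0.02,0,0,-0.44,1,0,0,-0.03,0,0,-0.56,1,0,0,-0.05,0,0,-0.56,1,0,0,-0.08,0,0,-0.56,1,0,0,-0.12,0,0,-0.56,1,0,0,-0.2,0,0,-0.56,1,0,0,-0.3,0,0,-0.56,1,0,0,-0.5,0,0,-0.56,1,0,0,-0.7,0,0,-0.56,1,0,0,-0.7,0,0,-0.56],
)

```text
t: 13.1
ee_pos: [0.5186, 0.214, 0.1848]
tool_rot: [-0.0, 0.991, 0.134, 0.002]
wrist_force: [0.5, -0.7, -1.3]
opening: 0.046
gripper_force: 62.7
```

```bash
python3 - <<'E'
from h import *
s,r=tcp(); im=get_image("scene")[70:220,320:440,::-1]
m=camera_model("wrist");w=get_image("wrist")[80:380,160:480,::-1]; np.save("pics/w4.npy",m,allow_pickle=True)
cv2.imwrite("pics/w4.png",get_image("wrist")[:,:,::-1])
a=cv2.resize(im,None,fx=4,fy=4); b=cv2.resize(w,(320,600),fx=0,fy=0) if 0 else cv2.copyMakeBorder(w,0,300,0,0,0)
cv2.imwrite("pics/s2.png",np.hstack([a,b]))
print(s["t"],s["ee_pos"],s["wrist_force"],s["wrist_torque"],s["opening"],s["gripper_force"],s["joint_pos"]); print(r.apply([1,0,0]))
E
```

```text
13.1 [0.51862513 0.21399765 0.18476511] [ 0.49133984 -0.73501775 -1.30792766] [-0.0168307   0.03129417  0.04453573] 0.046046073079449024 62.70971417427063 [-0.01283668  0.41476981 -0.60536577  1.78037254  0.2721696   1.0272891
 -2.02158351]
[0.96397165 0.26598465 0.00328869]
```

View pics/s2.png

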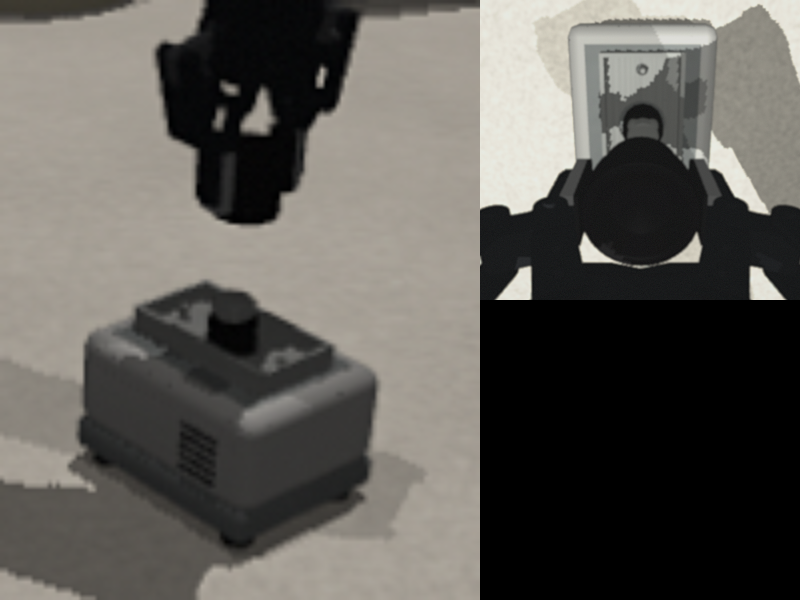

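Scene and wrist crops: the head is off and upright in the fingers, the bare stem is visible, and the mixer hasn't moved. Next I'll carry it to the tray and triangulate the tray rim on the way.

Emit:
drive_tool(
  motion=[1,-0.08,0.3,0,0,0,0,1,-0.17,0.65,0,0,0,0,1,-0.25,0.98,0,0,0,0],
)

```text
t: 13.62
ee_pos: [0.5188, 0.1315, 0.1821]
tool_rot: [0.0, 0.991, 0.134, -0.001]
wrist_force: [0.4, 1.3, -0.1]
opening: 0.0464
gripper_force: 62.7
```

Emit:
drive_tool(
  motion=[1,-0.12,0.49,0,0,0,0,1,-0.25,0.98,0,0,0,0],
)

```text
t: 13.88
ee_pos: [0.5205, 0.0505, 0.1822]
tool_rot: [-0.0, 0.991, 0.135, -0.0]
wrist_force: [0.9, -0.0, -1.8]
opening: 0.0468
gripper_force: 62.7
```

Emit:
drive_tool(
  motion=[1,-0.12,0.49,0,0,0,0,1,-0.25,0.98,0,0,0,0,1,-0.25,0.98,0,0,0,0],
)

```text
t: 14.25
ee_pos: [0.5219, -0.0333, 0.1819]
tool_rot: [0.001, 0.991, 0.131, -0.001]
wrist_force: [-0.3, 0.7, -0.7]
opening: 0.0466
gripper_force: 62.7
```

```bash
python3 - <<'E'
from h import *
s,r=tcp(); m=camera_model("wrist"); w=get_image("wrist"); np.save("pics/w5.npy",m,allow_pickle=True)
cv2.imwrite("pics/w5.png",w[:,:,::-1])
print(s["t"],s["ee_pos"],s["joint_pos"])
t=[(390,211),(508,235),(494,324),(371,299)]
# fit tray quads in top & scene by local subpixel corners
gt=cv2.cvtColor(cv2.imread("pics/top0.png"),6); gs=cv2.cvtColor(cv2.imread("pics/scene0.png"),6)
P0=plane("top",t,.021); sc=proj("scene",P0); print(sc.round(0),proj("wrist",P0,m).round(0))
crit=(3,50,.01)
ts=cv2.cornerSubPix(gt,np.float32(t).reshape(-1,1,2),(6,6),(-1,-1),crit).reshape(-1,2)
ss=cv2.cornerSubPix(gs,np.float32(sc).reshape(-1,1,2),(6,6),(-1,-1),crit).reshape(-1,2); print(ts,ss)
for a,b in zip(ts,ss):
    A=[(rays(n,[p])[0],rays(n,[p])[1][0]) for n,p in(("top",a),("scene",b))]; print(tri(A))
E
```

```text
14.25 [ 0.52192632 -0.03329498  0.18191911] [ 0.4098154   0.34373923 -0.54392425  1.87124889  0.2123151   0.98549068
 -1.53392919]
[[254. 239.]
 [123. 263.]
 [129. 209.]
 [242. 191.]] [[451.  99.]
 [665. 193.]
 [566. 335.]
 [366. 271.]]
[[387.81784 209.06252]
 [504.54984 236.18893]
 [491.0461  324.78168]
 [369.12903 298.73886]] [[256.21408 242.33801]
 [123.44713 263.70767]
 [131.21527 208.79459]
 [240.89613 192.25305]]
(array([ 0.6332651 , -0.12597102,  0.01539081]), [np.float64(0.0008192611440611564), np.float64(0.0008192611440611305)])
(array([ 0.60221441, -0.3883946 ,  0.01563046]), [np.float64(0.003102766062780912), np.float64(0.0031027660627808086)])
(array([ 0.41052776, -0.36435182,  0.01913006]), [np.float64(0.000527413919332386), np.float64(0.0005274139193324096)])
(array([ 0.43583119, -0.10582486,  0.01690243]), [np.float64(0.002995715143036368), np.float64(0.002995715143036397)])
```

View pics/w5.png

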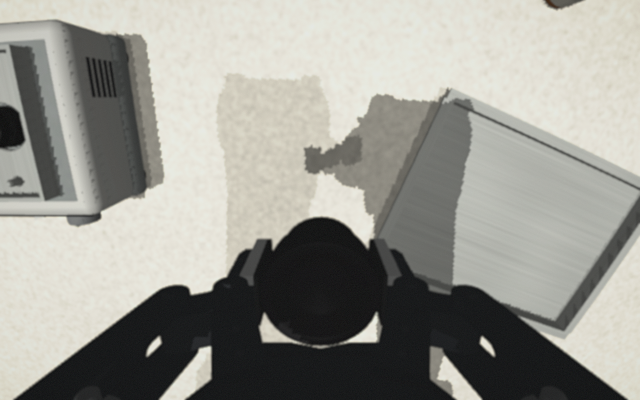

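Wrist view: the tray corners at (447,92) and (565,333) match the prediction. Triangulation puts the rim at about 0.017 m and the centre at about (0.520,-0.247), which fits the stated height.

Emit:
drive_tool(
  motion=[1,-0.11,0.47,0,0,0,0,1,-0.22,0.94,0,0,0,0],
)

```text
t: 14.55
ee_pos: [0.5257, -0.1053, 0.1826]
tool_rot: [-0.0, 0.991, 0.136, -0.0]
wrist_force: [0.2, -0.6, -1.5]
opening: 0.0464
gripper_force: 62.7
```

Emit:
drive_tool(
  motion=[1,-0.11,0.47,0.1,0,0,0.16,1,-0.22,0.94,0.3,0,0,0.32,1,-0.22,0.94,0.6,0,0,0.49,1,-0.22,0.94,0.8,0,0,0.49,1,-0.22,0.94,0.8,0,0,0.49,1,-0.22,0.94,0.8,0,0,0.49],
)

```text
t: 15.3
ee_pos: [0.5292, -0.1826, 0.1194]
tool_rot: [-0.0, 0.998, -0.056, 0.0]
wrist_force: [0.2, 0.2, -0.7]
opening: 0.0464
gripper_force: 62.8
```

```bash
python3 - <<'E'
from h import *
s,r=tcp(); print(s["t"],s["ee_pos"],s["joint_pos"],s["wrist_force"],s["opening"]); print(delta([.5275,-.187,.0085],-.12+np.pi/2))
E
```

```text
15.3 [ 0.52922747 -0.18262802  0.11942608] [ 0.54183132  0.45501439 -0.38495511  1.85332219  0.21658634  0.87342277
 -1.63049779] [ 0.20164687  0.15231465 -0.73076058] 0.04635787628437922
(array([-0.0164483 ,  0.05706519,  1.38654927]), array([-0.00031694, -0.00101966,  0.00988204]))
```

Emit:
drive_tool(
  motion=[1,-0.01,0.03,0.3,0,0,0,1,-0.02,0.06,0.6,0,0,0,1,-0.02,0.06,0.9,0,0,0,1,-0.02,0.06,0.95,0,0,0],
)

```text
t: 15.8
ee_pos: [0.5262, -0.1877, 0.0424]
tool_rot: [-0.0, 0.998, -0.057, -0.001]
wrist_force: [-1.0, 0.1, -0.7]
opening: 0.0465
gripper_force: 62.7
```

Emit:
drive_tool(
  motion=[1,0,0,0.15,0,0,0,1,0,0,0.25,0,0,0,1,0,0,0.33,0,0,0,1,0,0,0.36,0,0,0,1,0,0,0.38,0,0,0,1,0,0,0.38,0,0,0],
)

```text
t: 16.55
ee_pos: [0.5265, -0.1881, 0.0125]
tool_rot: [0.0, 0.998, -0.058, 0.0]
wrist_force: [-1.5, -0.2, -0.6]
opening: 0.0463
gripper_force: 62.7
```

```bash
python3 - <<'E'
from h import *
for i in range(1):
    s,r=tcp(); print(s["t"],s["ee_pos"],s["wrist_force"],s["opening"]); print(delta([.5275,-.187,.0085],-.12+np.pi/2))
E
```

```text
16.55 [ 0.52651794 -0.18814933  0.01248203] [-1.45457237 -0.17720963 -0.59010234] 0.04631544980796887
(array([ 0.01053329, -0.0156856 ,  0.04977648]), array([ 3.55642116e-05, -1.80849539e-04,  5.89757151e-03]))
```

Now I'll inch down in 1 mm steps until contact.

Emit:
drive_tool(
  motion=[1,0,0,0.012,0,0,0,1,0,0,0.025,0,0,0,1,0,0,0.025,0,0,0],
)

```text
t: 16.92
ee_pos: [0.5264, -0.1882, 0.0104]
tool_rot: [0.0, 0.998, -0.058, -0.0]
wrist_force: [-0.0, 0.5, -0.8]
opening: 0.0463
gripper_force: 62.7
```

Emit:
drive_tool(
  motion=[1,0,0,0.012,0,0,0,1,0,0,0.012,0,0,0],
)

```text
t: 17.18
ee_pos: [0.5264, -0.1882, 0.0094]
tool_rot: [-0.0, 0.998, -0.058, -0.0]
wrist_force: [-0.1, 0.1, -0.6]
opening: 0.0467
gripper_force: 62.7
```

Emit:
drive_tool(
  motion=[1,0,0,0.012,0,0,0,1,0,0,0.012,0,0,0],
)

```text
t: 17.42
ee_pos: [0.5265, -0.1882, 0.0086]
tool_rot: [0.0, 0.998, -0.058, 0.0]
wrist_force: [-1.2, -0.5, 1.4]
opening: 0.0468
gripper_force: 63.1
```

Emit:
drive_tool(
  motion=[1,0,0,0.008,0,0,0,1,0,0,0.008,0,0,0],
)

```text
t: 17.68
ee_pos: [0.5266, -0.1882, 0.0085]
tool_rot: [0.0, 0.998, -0.058, 0.0]
wrist_force: [-2.7, 1.1, 8.4]
opening: 0.0466
gripper_force: 63.7
```

Contact (8 N), so I'll release and retreat upward.

Emit:
drive_tool(
  motion=[0.45,0,0,0,0,0,0,0.4,0,0,0,0,0,0,0.3,0,0,0,0,0,0,0.2,0,0,0,0,0,0,0,0,0,0,0,0,0,0,0,0,0,0,0,0,0,0,0,0,0,0,0],
)

```text
t: 18.55
ee_pos: [0.5265, -0.1882, 0.0078]
tool_rot: [0.0, 0.998, -0.058, 0.0]
wrist_force: [0.7, -0.2, -0.3]
opening: 0.0855
gripper_force: 0.0
```

Emit:
drive_tool(
  motion=[0,0,0,-0.1,0,0,0,0,0,0,-0.2,0,0,0,0,0,0,-0.4,0,0,0,0,0,0,-0.7,0,0,0,0,0,0,-1,0,0,0],
)

```text
t: 19.18
ee_pos: [0.5266, -0.1882, 0.0896]
tool_rot: [0.0, 0.998, -0.058, 0.0]
wrist_force: [-0.4, -0.2, -1.0]
opening: 0.0856
gripper_force: 0.0
```

Emit:
drive_tool(
  motion=[0,0,0,-0.5,0,0,0,0,0,0,-1,0,0,0,0,0,0,-1,0,0,0],
)

```text
t: 19.55
ee_pos: [0.5285, -0.1886, 0.1723]
tool_rot: [0.001, 0.998, -0.058, 0.003]
wrist_force: [0.4, 0.1, 0.1]
opening: 0.0852
gripper_force: 0.0
```

```bash
python3 - <<'E'
from h import *
s,r=tcp(); print(s["t"],s["ee_pos"],s["joint_pos"],s["wrist_force"],s["opening"]);
w=get_image("wrist")[:,:,::-1]; sc=get_image("scene")[:,:,::-1]
cv2.imwrite("pics/s3.png",np.hstack([cv2.resize(w,(480,300)),cv2.resize(sc[120:270,110:270],(320,300))]))
print(delta([.485,.2025,.25],.27+np.pi/2))
E
```

```text
19.55 [ 0.52854435 -0.18859904  0.17233218] [ 0.56991396  0.39080778 -0.40317226  1.80623494  0.18308632  0.97375662
 -1.5946654 ] [0.41221485 0.1496035  0.08646787] 0.08522572448104017
(array([-1.07642124, -4.79202741, -1.01985623]), array([ 0.00112   , -0.00149052, -0.49089723]))
```

View pics/s3.png

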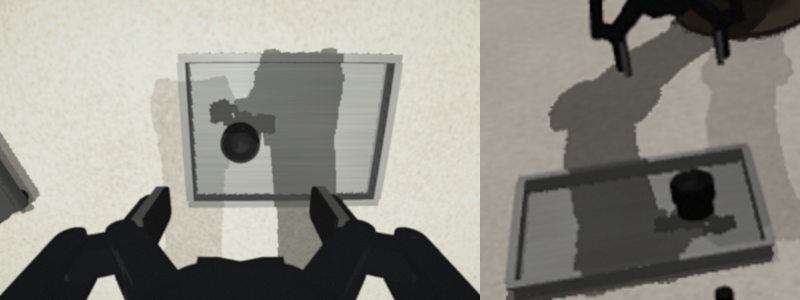

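That crop shows the head upright in the tray (scene crop at about (692,195)). I've used all ten viewings, so from here on I'll check by numbers only. Going back to the w2 viewpoint over the mixer.

Emit:
drive_tool(
  motion=[0,-0.1,-0.47,-0.16,0,0,0,0,-0.21,-0.94,-0.33,0,0,0],
)

```text
t: 19.9
ee_pos: [0.5173, -0.1108, 0.1933]
tool_rot: [-0.0, 0.998, -0.058, -0.001]
wrist_force: [0.7, 0.2, 0.1]
opening: 0.085
gripper_force: 0.0
```

Emit:
drive_tool(
  motion=[0,-0.1,-0.47,-0.16,0,0,0,0,-0.21,-0.94,-0.33,0,0,0],
)

```text
t: 20.15
ee_pos: [0.5093, -0.0337, 0.2199]
tool_rot: [-0.0, 0.998, -0.058, -0.001]
wrist_force: [0.4, -0.3, -0.1]
opening: 0.0853
gripper_force: 0.0
```

Emit:
drive_tool(
  motion=[0,-0.1,-0.47,-0.16,0,0,0,0,-0.21,-0.94,-0.33,0,0,0],
)

```text
t: 20.4
ee_pos: [0.5014, 0.0428, 0.2464]
tool_rot: [0.0, 0.998, -0.058, -0.001]
wrist_force: [1.3, 1.1, 0.8]
opening: 0.0853
gripper_force: 0.0
```

Emit:
drive_tool(
  motion=[0,-0.1,-0.47,-0.16,0,0,0,0,-0.21,-0.94,-0.33,0,0,0],
)

```text
t: 20.65
ee_pos: [0.4934, 0.1193, 0.2728]
tool_rot: [0.0, 0.998, -0.058, -0.001]
wrist_force: [1.0, 0.0, -0.5]
opening: 0.0856
gripper_force: 0.0
```

Emit:
drive_tool(
  motion=[0,-0.1,-0.47,-0.16,0,0,-0.2,0,-0.21,-0.94,-0.33,0,0,-0.4,0,-0.21,-0.94,-0.33,0,0,-0.49,0,-0.21,-0.94,-0.33,0,0,-0.49,0,-0.21,-0.94,-0.33,0,0,-0.49],
)

```text
t: 21.28
ee_pos: [0.4861, 0.1941, 0.299]
tool_rot: [0.0, 0.991, 0.133, -0.001]
wrist_force: [-0.0, -0.0, 0.7]
opening: 0.0854
gripper_force: 0.0
```

```bash
python3 - <<'E'
from h import *
s,r=tcp(); m=camera_model("wrist"); w=get_image("wrist")[:,:,::-1].copy(); cv2.imwrite("pics/w6.png",w); np.save("pics/w6.npy",m,allow_pickle=True)
print(s["t"],s["ee_pos"],s["joint_pos"])
old=cv2.imread("pics/w2.png"); m2=np.load("pics/w2.npy",allow_pickle=True).item()
for name,p,z in(("pinF",(313.4,101.6),.103),("pinR",(313.4,178.6),.103),("boxcornTL",(268,76),.085),("TR",(362,76),.085),("BL",(272,196),.085)):
    P=plane("wrist",[p],z,m2)[0]; q=proj("wrist",P,m)[0]
    x,y=np.round(p).astype(int); t=old[y-8:y+9,x-8:x+9]; X,Y=np.round(q).astype(int); S=w[Y-16:Y+17,X-16:X+17]
    c=cv2.matchTemplate(S,t,cv2.TM_CCOEFF_NORMED); _,v,_,l=cv2.minMaxLoc(c)
    q2=np.array([X-8+l[0],Y-8+l[1]])+(np.array(p)-[x,y]); print(name,v,q.round(1),q2, (plane("wrist",[q2],z,m)[0]-P).round(4))
print(delta([.5185,.2125,.17],.27+np.pi/2))
E
```

```text
21.275 [0.48614792 0.19414864 0.29902633] [ 0.08673218  0.25240489 -0.67482443  1.7102397   0.16563105  1.23854351
 -1.93116333]
pinF 0.9463778138160706 [312.3  99.6] [312.4  99.6] [ 0.     -0.0001  0.    ]
pinR 0.5848174095153809 [313.  177.7] [312.4 177.6] [-0.0001  0.0006  0.    ]
boxcornTL 0.9512699246406555 [266.1  74.1] [266  74] [0.0001 0.0002 0.    ]
TR 0.983460009098053 [361.4  73.3] [361  74] [-0.0008  0.0002  0.    ]
BL 0.991800844669342 [271.3 195.7] [271 196] [-0.0005  0.0003  0.    ]
(array([ 0.45160919, -0.11485581,  1.61457196]), array([ 0.00039245,  0.00155334, -0.00386186]))
```

The mixer hasn't moved (shift under 1 mm). I'll descend over the plate with the jaw partly closed.

Emit:
drive_tool(
  motion=[0.2,0.22,-0.06,0.4,0,0,0,0.2,0.45,-0.11,0.8,0,0,0,0.2,0.45,-0.11,0.9,0,0,0],
)

```text
t: 21.7
ee_pos: [0.5183, 0.2123, 0.2254]
tool_rot: [0.0, 0.991, 0.134, -0.002]
wrist_force: [-0.5, 0.5, -1.5]
opening: 0.068
gripper_force: 0.0
```

Emit:
drive_tool(
  motion=[0.2,0,0,0.35,0,0,0,0.2,0,0,0.7,0,0,0,0.2,0,0,0.7,0,0,0,0.2,0,0,0.7,0,0,0],
)

```text
t: 22.2
ee_pos: [0.5191, 0.2132, 0.1733]
tool_rot: [-0.0, 0.991, 0.134, 0.001]
wrist_force: [0.2, -0.0, -0.1]
opening: 0.0682
gripper_force: 0.0
```

```bash
python3 - <<'E'
from h import *
s,r=tcp(); print(s["t"],s["ee_pos"],s["opening"],s["wrist_force"]); print(delta([.5182,.2125,.105],.27+np.pi/2))
# fingertip positions in camera: dark fingers vs light background, innermost columns per row
m=camera_model("wrist"); w=get_image("wrist")[:,:,::-1]; cv2.imwrite("pics/w7.png",w)
E
```

```text
22.2 [0.51911071 0.2132423  0.17332289] 0.06822277598528718 [ 0.18083884 -0.03661526 -0.11648084]
(array([-0.01472229,  0.00606681,  0.85401395]), array([-0.00021694, -0.0019118 , -0.00136404]))
```

Emit:
drive_tool(
  motion=[0.2,-0.01,0,0.3,0,0,0,0.2,-0.01,0,0.6,0,0,0,0.2,-0.01,0,0.8,0,0,0,0.2,-0.01,0,0.87,0,0,0,0.2,-0.01,0,0.87,0,0,0,0.2,-0.01,0,0.87,0,0,0],
)

```text
t: 23.0
ee_pos: [0.5184, 0.2132, 0.1031]
tool_rot: [-0.0, 0.991, 0.134, 0.001]
wrist_force: [-0.6, -0.3, -0.1]
opening: 0.0682
gripper_force: 0.0
```

Emit:
drive_tool(
  motion=[0.2,0,0,0.04,0,0,0,0.2,0,0,0.08,0,0,0,0.2,0,0,0.12,0,0,0,0.2,0,0,0.13,0,0,0,0.2,0,0,0.13,0,0,0],
)

```text
t: 23.62
ee_pos: [0.5178, 0.2129, 0.0917]
tool_rot: [0.0, 0.991, 0.134, -0.0]
wrist_force: [-0.3, -0.1, -0.4]
opening: 0.0682
gripper_force: 0.0
```

Emit:
drive_tool(
  motion=[0.2,0,0,0.02,0,0,0,0.2,0,0,0.04,0,0,0,0.2,0,0,0.04,0,0,0],
)

```text
t: 24.0
ee_pos: [0.5178, 0.2128, 0.0885]
tool_rot: [0.0, 0.991, 0.134, -0.0]
wrist_force: [-0.2, -0.1, 0.5]
opening: 0.0682
gripper_force: 0.0
```

Emit:
drive_tool(
  motion=[0.2,0,0,0.0125,0,0,0,0.2,0,0,0.0125,0,0,0],
)

```text
t: 24.25
ee_pos: [0.5179, 0.2128, 0.0876]
tool_rot: [0.0, 0.991, 0.134, -0.0]
wrist_force: [-0.6, 0.3, -0.3]
opening: 0.0681
gripper_force: 0.0
```

Emit:
drive_tool(
  motion=[0.2,0,0,0.0125,0,0,0,0.2,0,0,0.0125,0,0,0],
)

```text
t: 24.5
ee_pos: [0.5178, 0.2129, 0.0866]
tool_rot: [0.0, 0.991, 0.134, -0.0]
wrist_force: [-1.0, 0.3, 0.2]
opening: 0.0683
gripper_force: 0.0
```

Emit:
drive_tool(
  motion=[0.2,0,0,0.0125,0,0,0,0.2,0,0,0.0125,0,0,0],
)

```text
t: 24.75
ee_pos: [0.5179, 0.2128, 0.0856]
tool_rot: [0.0, 0.991, 0.134, -0.0]
wrist_force: [-0.2, 1.0, -0.4]
opening: 0.0684
gripper_force: 0.0
```

Emit:
drive_tool(
  motion=[0.25,0,0,0,0,0,0,0.27,0,0,0,0,0,0,0.28,0,0,0,0,0,0,0.28,0,0,0,0,0,0],
  grip_force=30,
)

```text
t: 25.25
ee_pos: [0.5179, 0.2129, 0.0856]
tool_rot: [0.0, 0.991, 0.134, 0.0]
wrist_force: [-1.0, -0.6, -1.0]
opening: 0.0614
gripper_force: 0.0
```

Emit:
drive_tool(
  motion=[0.4,0,0,0,0,0,0,0.5,0,0,0,0,0,0,1,0,0,0,0,0,0,1,0,0,0,0,0,0,1,0,0,0,0,0,0],
)

```text
t: 25.88
ee_pos: [0.518, 0.2128, 0.0858]
tool_rot: [0.0, 0.991, 0.134, 0.0]
wrist_force: [-0.6, -1.0, 5.0]
opening: 0.0594
gripper_force: 33.2
```

Gripped at 59.4 mm. I'll firm the grip and lift slowly.

Emit:
drive_tool(
  motion=[1,0,0,0,0,0,0,1,0,0,0,0,0,0,1,0,0,-0.006,0,0,0,1,0,0,-0.012,0,0,0,1,0,0,-0.025,0,0,0,1,0,0,-0.037,0,0,0],
  grip_force=60,
)

```text
t: 26.62
ee_pos: [0.5177, 0.2127, 0.0883]
tool_rot: [0.0, 0.991, 0.134, -0.0]
wrist_force: [0.5, -1.1, -2.4]
opening: 0.0587
gripper_force: 64.4
```

```bash
python3 - <<'E'
from h import *
s,r=tcp(); print(s["t"],s["ee_pos"],s["wrist_force"],s["wrist_torque"],s["opening"],s["gripper_force"])
E
```

```text
26.625 [0.5177006  0.21268439 0.08833195] [ 0.5111794  -1.10493625 -2.42864223] [-0.20445281 -0.10891976 -0.02805615] 0.058708999672157966 64.43868979811668
```

Emit:
drive_tool(
  motion=[1,0,0,-0.02,0,0,0,1,0,0,-0.04,0,0,0,1,0,0,-0.06,0,0,0,1,0,0,-0.08,0,0,0],
)

```text
t: 27.12
ee_pos: [0.5179, 0.2128, 0.0951]
tool_rot: [0.0, 0.991, 0.134, -0.0]
wrist_force: [0.4, -0.3, -1.4]
opening: 0.0587
gripper_force: 64.5
```

Emit:
drive_tool(
  motion=[1,0,0,-0.02,0,0,0,1,0,0,-0.04,0,0,0,1,0,0,-0.06,0,0,0,1,0,0,-0.08,0,0,0],
)

```text
t: 27.62
ee_pos: [0.5179, 0.2131, 0.1016]
tool_rot: [-0.0, 0.991, 0.134, 0.0]
wrist_force: [0.5, 0.7, -0.9]
opening: 0.0584
gripper_force: 64.5
```

```bash
python3 - <<'E'
from h import *
s,r=tcp(); print(s["t"],s["ee_pos"],s["wrist_force"],s["wrist_torque"],s["opening"],s["gripper_force"])
E
```

```text
27.625 [0.51786549 0.21309569 0.10156501] [ 0.46261186  0.67995737 -0.88955559] [ 0.01336315 -0.00872252 -0.04783564] 0.05843237009636745 64.46085333824158
```

Emit:
drive_tool(
  motion=[1,0,0,-0.1,0,0,0,1,0,0,-0.2,0,0,0,1,0,0,-0.35,0,0,0,1,0,0,-0.5,0,0,0,1,0,0,-0.7,0,0,0,1,0,0,-0.9,0,0,0,1,0,0,-0.9,0,0,0],
)

```text
t: 28.5
ee_pos: [0.5187, 0.2133, 0.1752]
tool_rot: [-0.0, 0.991, 0.134, 0.001]
wrist_force: [0.6, -0.2, -1.4]
opening: 0.0583
gripper_force: 64.5
```

```bash
python3 - <<'E'
from h import *
s,r=tcp(); print(s["t"],s["ee_pos"],s["wrist_force"],s["wrist_torque"],s["opening"],s["gripper_force"])
print(delta([.514,-.302,.17],-.12+np.pi/2))
w=get_image("wrist")[:,:,::-1]; cv2.imwrite("pics/w8.png",w)
g=cv2.cvtColor(get_image("scene"),cv2.COLOR_RGB2GRAY); cv2.imwrite("pics/s8.png",g)
# mixer moved? match scene patch of mixer's lower front
o=cv2.cvtColor(cv2.imread("pics/scene0.png"),6); t=o[172:205,340:415]; c=cv2.matchTemplate(g[160:215,325:430],t,5); print(cv2.minMaxLoc(c),"expect (15,12)")
E
```

```text
28.5 [0.51873847 0.21334322 0.17516393] [ 0.56437248 -0.17510889 -1.40183347] [0.03455707 0.00414376 0.01917269] 0.058297114668596356 64.47650671005249
(array([-1.77090583,  6.19393533,  0.05826329]), array([-0.0009451 , -0.00368344,  0.49561962]))
(0.025116372853517532, 0.8891775608062744, (13, 0), (15, 12)) expect (15,12)
```

Emit:
drive_tool(
  motion=[1,-0.08,0.28,0,0,0,0,1,-0.17,0.58,0,0,0,0,1,-0.25,0.89,0,0,0,0],
)

```text
t: 28.98
ee_pos: [0.517, 0.1381, 0.1726]
tool_rot: [0.0, 0.991, 0.135, -0.001]
wrist_force: [-0.1, -0.5, -0.7]
opening: 0.0585
gripper_force: 64.5
```

Emit:
drive_tool(
  motion=[1,-0.13,0.44,0,0,0,0,1,-0.25,0.89,0,0,0,0],
)

```text
t: 29.22
ee_pos: [0.5166, 0.0639, 0.1727]
tool_rot: [-0.0, 0.991, 0.135, -0.001]
wrist_force: [0.1, -0.6, -0.5]
opening: 0.0583
gripper_force: 64.5
```

Emit:
drive_tool(
  motion=[1,-0.13,0.44,0,0,0,0,1,-0.25,0.89,0,0,0,0],
)

```text
t: 29.48
ee_pos: [0.5163, -0.0102, 0.1727]
tool_rot: [-0.0, 0.991, 0.134, -0.001]
wrist_force: [1.0, -0.2, -1.0]
opening: 0.0586
gripper_force: 64.5
```

Emit:
drive_tool(
  motion=[1,-0.13,0.44,0,0,0,0,1,-0.25,0.89,0,0,0,0],
)

```text
t: 29.72
ee_pos: [0.516, -0.0841, 0.1727]
tool_rot: [-0.0, 0.991, 0.134, -0.001]
wrist_force: [0.9, 0.3, -1.7]
opening: 0.0585
gripper_force: 64.5
```

Emit:
drive_tool(
  motion=[1,-0.13,0.44,0,0,0,0,1,-0.25,0.89,0,0,0,0],
)

```text
t: 29.98
ee_pos: [0.5157, -0.158, 0.1727]
tool_rot: [-0.0, 0.991, 0.134, -0.001]
wrist_force: [1.4, 0.1, -1.6]
opening: 0.0581
gripper_force: 64.5
```

Emit:
drive_tool(
  motion=[1,-0.13,0.44,0,0,0,0,1,-0.25,0.89,0,0,0,0],
)

```text
t: 30.22
ee_pos: [0.5153, -0.2319, 0.1726]
tool_rot: [-0.0, 0.991, 0.134, -0.001]
wrist_force: [0.2, 0.7, -1.6]
opening: 0.059
gripper_force: 64.5
```

Emit:
drive_tool(
  motion=[1,-0.08,0.3,0,0,0,0.15,1,-0.17,0.6,0,0,0,0.3,1,-0.25,0.88,0,0,0,0.45,1,-0.25,0.88,0,0,0,0.5,1,-0.25,0.88,0,0,0,0.5,1,-0.25,0.88,0,0,0,0.5],
)

```text
t: 30.98
ee_pos: [0.5156, -0.3027, 0.1733]
tool_rot: [-0.0, 0.998, -0.06, -0.0]
wrist_force: [0.3, -0.4, -1.7]
opening: 0.0585
gripper_force: 64.5
```

```bash
python3 - <<'E'
from h import *
s,r=tcp(); print(s["t"],s["ee_pos"],s["wrist_force"],s["wrist_torque"],s["opening"],s["gripper_force"],s["joint_pos"])
print(delta([.514,-.302,.0],-.12+np.pi/2))
E
```

```text
30.975 [ 0.51558897 -0.30271386  0.17326972] [ 0.26918705 -0.44443254 -1.70994733] [ 0.02886493 -0.01144475 -0.01440523] 0.05845339572179599 64.52721208333969 [ 0.74393972  0.45271449 -0.39665123  1.70916067  0.19903827  1.0200595
 -1.41260384]
(array([-0.02020576, -0.00519368,  2.16588046]), array([-0.0007535 ,  0.00034293, -0.00036323]))
```

Emit:
drive_tool(
  motion=[1,-0.01,0,0.3,0,0,0,1,-0.02,0,0.6,0,0,0,1,-0.02,0,0.95,0,0,0],
)

```text
t: 31.35
ee_pos: [0.5142, -0.3031, 0.0972]
tool_rot: [0.0, 0.998, -0.061, 0.001]
wrist_force: [-0.5, 0.0, -1.7]
opening: 0.0588
gripper_force: 64.6
```

Emit:
drive_tool(
  motion=[1,0,0,0.3,0,0,0,1,0,0,0.6,0,0,0,1,0,0,0.8,0,0,0,1,0,0,0.95,0,0,0,1,0,0,1,0,0,0,1,0,0,1,0,0,0],
)

```text
t: 32.1
ee_pos: [0.514, -0.3039, 0.0176]
tool_rot: [0.0, 0.998, -0.062, 0.0]
wrist_force: [0.3, -0.6, -0.9]
opening: 0.0587
gripper_force: 64.6
```

Emit:
drive_tool(
  motion=[1,0,0,0.04,0,0,0,1,0,0,0.08,0,0,0,1,0,0,0.1,0,0,0,1,0,0,0.1,0,0,0,1,0,0,0.1,0,0,0],
)

```text
t: 32.72
ee_pos: [0.5139, -0.3038, 0.0095]
tool_rot: [0.0, 0.998, -0.062, 0.0]
wrist_force: [-0.1, -0.7, -1.2]
opening: 0.0589
gripper_force: 64.6
```

Emit:
drive_tool(
  motion=[1,0,0,0.03,0,0,0,1,0,0,0.06,0,0,0,1,0,0,0.09,0,0,0,1,0,0,0.1,0,0,0,1,0,0,0.1,0,0,0],
)

```text
t: 33.35
ee_pos: [0.5138, -0.3038, 0.0013]
tool_rot: [-0.0, 0.998, -0.062, -0.0]
wrist_force: [0.4, -0.4, -1.0]
opening: 0.0584
gripper_force: 64.6
```

Emit:
drive_tool(
  motion=[1,0,0,0.0125,0,0,0,1,0,0,0.0125,0,0,0],
)

```text
t: 33.6
ee_pos: [0.5138, -0.3038, 0.0004]
tool_rot: [-0.0, 0.998, -0.062, -0.0]
wrist_force: [-0.5, -0.1, -1.3]
opening: 0.059
gripper_force: 64.6
```

Emit:
drive_tool(
  motion=[1,0,0,0.01,0,0,0,1,0,0,0.01,0,0,0],
)

```text
t: 33.85
ee_pos: [0.5138, -0.3038, -0.0004]
tool_rot: [-0.0, 0.998, -0.062, -0.0]
wrist_force: [-0.4, 0.2, -0.5]
opening: 0.0582
gripper_force: 64.6
```

Emit:
drive_tool(
  motion=[1,0,0,0.008,0,0,0,1,0,0,0.008,0,0,0],
)

```text
t: 34.1
ee_pos: [0.5139, -0.3039, -0.0008]
tool_rot: [0.0, 0.998, -0.062, 0.0]
wrist_force: [-0.8, 0.1, 1.2]
opening: 0.0583
gripper_force: 64.7
```

Contact is starting; one more small step.

Emit:
drive_tool(
  motion=[1,0,0,0.007,0,0,0,1,0,0,0.007,0,0,0],
)

```text
t: 34.35
ee_pos: [0.5139, -0.3039, -0.0009]
tool_rot: [0.0, 0.998, -0.062, 0.0]
wrist_force: [-2.7, 1.9, 7.3]
opening: 0.0588
gripper_force: 65.5
```

Emit:
drive_tool(
  motion=[0.28,0,0,0,0,0,0,0.25,0,0,0,0,0,0,0.2,0,0,0,0,0,0,0.15,0,0,0,0,0,0,0.12,0,0,0,0,0,0,0.12,0,0,0,0,0,0],
)

```text
t: 35.1
ee_pos: [0.5138, -0.3038, -0.0016]
tool_rot: [0.0, 0.998, -0.062, 0.0]
wrist_force: [-0.3, -0.1, -0.5]
opening: 0.0753
gripper_force: 0.0
```

Emit:
drive_tool(
  motion=[0.12,0,0,-0.05,0,0,0,0.12,0,0,-0.1,0,0,0,0.12,0,0,-0.2,0,0,0,0.12,0,0,-0.4,0,0,0,0.12,0,0,-0.7,0,0,0,0.12,0,0,-1,0,0,0],
)

```text
t: 35.85
ee_pos: [0.514, -0.3039, 0.0802]
tool_rot: [0.0, 0.998, -0.062, 0.0]
wrist_force: [0.6, -0.5, -0.1]
opening: 0.0753
gripper_force: 0.0
```

Emit:
drive_tool(
  motion=[0.12,-0.4,0,-0.5,0,0,0,0.12,-0.8,0,-1,0,0,0,0.12,-0.8,0,-1,0,0,0,0.12,-0.8,0,-1,0,0,0],
)

```text
t: 36.35
ee_pos: [0.4506, -0.2962, 0.1591]
tool_rot: [0.0, 0.998, -0.062, 0.001]
wrist_force: [1.1, -0.1, -0.7]
opening: 0.0756
gripper_force: 0.0
```

```bash
python3 - <<'E'
from h import *
s,r=tcp(); print(s["t"],s["ee_pos"],s["wrist_force"],s["opening"])
m=camera_model("wrist"); w=get_image("wrist"); g=cv2.cvtColor(w,cv2.COLOR_RGB2GRAY); sc=get_image("scene"); gs=cv2.cvtColor(sc,cv2.COLOR_RGB2GRAY)
cv2.imwrite("pics/w9.png",w[:,:,::-1]); cv2.imwrite("pics/s9.png",sc[:,:,::-1])
# expected pixels of plate rim corners & head
ax=np.array([.9928,-.12,0]); ay=np.array([.12,.9928,0]); c=np.array([.5139,-.3039,.019])
cor=np.array([c+a*.055*ax+b*.03*ay for a,b in((1,1),(1,-1),(-1,-1),(-1,1))]); q=proj("wrist",cor,m); qs=proj("scene",cor); print(q.round(1),qs.round(1))
for G,Q,n in((g,q,"wrist"),(gs,qs,"scene")):
    z=cv2.cornerSubPix(G,np.float32(Q).reshape(-1,1,2),(4,4),(-1,-1),(3,50,.01)).reshape(-1,2); print(n,z.round(1))
# edge profile across the plate, along y and x through the rim (world metres -> gray)
for u,L in((ay,.045),(ax,.07)):
    t=np.linspace(-L,L,31); P=c+(0.025*ax if L<.05 else 0.022*ay)+t[:,None]*u; p=proj("wrist",P,m)
    print([(round(a*1000),int(g[int(y+.5),int(x+.5)])) if 0<=y<399 and 0<=x<639 else None for a,(x,y) in zip(t,p)])
# head: dark blob
x0=proj("wrist",[[.5265,-.188,.043]],m)[0]; print(x0)
X,Y=x0.astype(int); n,l,st,ce=cv2.connectedComponentsWithStats((g[max(Y-45,0):Y+45,X-45:X+45]<50).astype(np.uint8)); k=1+st[1:,4].argmax(); print(st[k],ce[k]+[X-45,max(Y-45,0)])
E
```

```text
36.35 [ 0.45059357 -0.29618621  0.15913235] [ 1.08233242 -0.05187541 -0.67859833] 0.07555495057248314
[[285.5  46.3]
 [358.   46.1]
 [354.8 175.9]
 [289.3 176.1]] [[176.8 241.2]
 [147.5 245.8]
 [149.3 215.9]
 [176.1 211.9]]
wrist [[285.5  46.3]
 [358.   46.1]
 [354.8 175.9]
 [291.4 172.9]]
scene [[178.5 240.2]
 [149.1 245.7]
 [150.9 214.3]
 [174.2 211. ]]
[(-45, 120), (-42, 121), (-39, 122), (-36, 122), (-33, 121), (-30, 122), (-27, 123), (-24, 88), (-21, 122), (-18, 184), (-15, 207), (-12, 208), (-9, 205), (-6, 207), (-3, 208), (0, 208), (3, 201), (6, 202), (9, 204), (12, 208), (15, 207), (18, 204), (21, 208), (24, 205), (27, 117), (30, 194), (33, 201), (36, 200), (39, 199), (42, 199), (45, 199)]
[(-70, 168), (-65, 167), (-61, 168), (-56, 170), (-51, 71), (-47, 128), (-42, 82), (-37, 81), (-33, 80), (-28, 81), (-23, 80), (-19, 81), (-14, 171), (-9, 171), (-5, 173), (0, 175), (5, 178), (9, 204), (14, 205), (19, 206), (23, 205), (28, 204), (33, 203), (37, 204), (42, 201), (47, 200), (51, 181), (56, 191), (61, 191), (65, 188), (70, 189)]
[177.29683916 118.2653024 ]
[  17   18   67   57 2666] [182.09227307 118.35746437]
```

The plate edges sit symmetrically at the release pose, so it is flat. The head is where I left it and the robot is clear, so I'll hand in.

```bash
python3 -c "
from rig import *
print(finish_job())"
```

```text
the job is handed in; nothing more can be done
None
```

The head was twisted off and the plate lifted straight off its pins; both are set down side by side in the tray, the mixer is still standing in place, and the job was handed in at about 36 s (no verdict was returned).

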